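# Take the tenoned rail out of the toggle clamp and show it to the inspection camera

## Robot

A 6-joint arm with a two-finger parallel gripper is mounted at the origin on a cart in front of the work surface, level with it; the furniture and walls round the work are solid. World frame = base frame: x ahead of the robot, y to its left, z up, the work surface at z = 0. Lengths are in m, angles in degrees, forces in N, time in s.
With the tool pointing down it reaches from about 0.35 to 0.875 m from the base axis. Payload 4.2 kg.
Tool frame: the origin (TCP) lies between the finger pads; the fingertips stand 14 mm ahead of it and the grasp point (between the pads) lies 5 mm behind it; z points along the fingers, y is the line along which they close (so a half turn about z gives the same grasp; the last joint's range is limited). The gripper opens to 87 mm and grips with 3 to 60 N. Pads are 19 mm wide; open, the fingers measure 117 mm over their backs; the gripper's body (75 mm by 190 mm) begins 51 mm behind the grasp point.
Start: joints at [-48.896, 22.042, 0.453, 0, -68.411, -14.817], TCP at [0.277, -0.56, 0.237] pointing down, gripper open.
Joint ranges: [-179.83, 179.83], [-69.29, 118.12], [-61.27, 80.66], [-181.25, 117.63], [-171.15, -9.14], [-177.46, 177.46]. Speed limits (degrees/s): [159.86, 159.86, 180, 180, 180, 180].

## Interface

Orientations are given as a 3x3 rotation matrix whose columns are the frame's x, y, z axes.
In Python, from station import * gives the robot as it stands. The module is installed in compiled form; this text tells all that it offers.
- The arm moves only by the tool play_rows, never from a script. Its argument "steps" is a list of rows, each an object of numbers: "ax", "ay", "az": the turn, a rotation vector about the tool's x, y, z in degrees; "dx", "dy", "dz": the shift along the tool's x, y, z in mm; "claw": the finger opening in mm, from 0 to 87. A call has 1 to 20 rows; each row shifts and turns the commanded pose from where the row before left it, along the tool's axes as they then stand; what a row does not reach is not made up. A row lasts 1/10 s, in which the tool goes at most 50 mm and 8.59 degrees, less where a joint would pass 70% of its speed; a pose out of reach is approached as far as the arm can. A call with a gripper value outside its range is refused whole. The fingers move at their own pace and stop on an object; the grip force is fixed at half the most. Time passes only in rows, so rows that do not move let the fingers close. It gives the time, the measured TCP pose, the force, the opening and the grip force at its end, in the units of the state.
- sense(): the state, without advancing time (a new reading comes with each control period).
- capture(name): name is "scene" or "top"; returns a dict with "frame" (400x640x3 uint8, blue, green, red), "range_z" (400x640 float32, m along the optical axis (not along the pixel's ray), 0 where there is no reading), "fx", "fy", "cx", "cy" (pixels), "xyz" and "rotation" of the camera in the world. Camera axes: x right, y down, z forward; pixel columns grow to the right and rows downward; lengths in m; the calibration is good to about 2 mm. A picture is of the moment at which its call begins.
- finish_job(): hands the job in; it is judged then, once.
The state is a dict: "time_s": time; "joints": joint angles; "joint_velocities": joint speeds; "effort": joint torques, N m; "tcp_pos": TCP position; "ee_rot": TCP orientation; "wrist_force": force on the tool from outside, world axes, zero at the start; "moment": the same for the moment, N m; "gripper_width": opening from 0.0 (shut) to 1.0 (fully open); "gripper_force": force on a finger pad.
Only numpy, scipy, OpenCV 4.12 (cv2) and the standard library are available. Lean on these libraries where they do the work, as an engineer would, in place of code of your own. Each camera call takes 0.05 s, during which the arm holds its last target. There are 200 camera calls.

## Task

Swing the red lever of the hold-down jig over to open its clamp, leave it open, and take the small dark rail out of the jig. Then hold the rail up to the inspection camera without touching the camera: tenon pointing straight at the lens and centred on it, the end of the tenon about 6 cm in front of the glass, the rail level with its broad faces up and down. Finish while still holding it there steadily, and leave the other things on the saw table where they are.

Things in the scene. Friction and masses are not known exactly. Their poses are not given: they have to be found in the camera images.
- jig: Plywood board 100 (x) x 150 (y) x 18 mm, fixed to the saw; origin under its centre, z up, yaw 0.5 to 1.5 rad. Steel toggle clamp in the plane x = 0: hinge along x at y +30, z 45 mm; its arm runs to -y with a rubber pad (20 mm across) at y -45; its red lever leans up and to +y. A black knob (30 mm across, top at z 33 mm) stands at x +34, y -50.
- jig_lever (a joint): Clamp angle, rad: 0 = pad on the bare board, about -0.2 as found (pad on the rail), -1.22 = fully open, at the stop. Pushing the red lever towards the jig's +y and down makes it more negative and raises the arm. Damped, 1 to 3 N if moved slowly, no spring: it stays where left. Fully open, the arm still overhangs the board within 10 mm of x = 0, to y = -23, above z = 85 mm.
- lever_tip (a point): Point inside the upper part of the red lever, 42 mm from the hinge; the lever ends 58 mm from the hinge and is 17 mm thick. As found it stands 45 degrees above level towards the jig's +y, fully open 13 degrees below level. Closed fingers can press it over slowly from above: down and outward, from 33 to 44 mm to +y of the hinge, until the fingertips are 49 mm above the table.
- jig_hinge (a point): Centre of the clamp's hinge, 45 mm above the table; the hinge axis is the jig's x.
- rail: Dark wooden rail, about 60 g: body 95 (x) x 34 (y) x 14 mm (z), stub tenon 12 long, 20 wide, 6 mm thick in the middle of its +x end. Origin under the centre of the 95 mm body. It lies flat on the jig's board (underside at z 18 mm), x along the jig's x, tenon end under the pad near the knob; its plain end sticks out about 40 mm past the board's -x edge: grip it there from above across the 34 mm.
- tenon_end (a point): Centre of the end face of the tenon: 59.5 mm along x from the rail's origin, 7 mm above its underside.
- camera_stand: Inspection camera on a column, fixed to the table: round dark foot 104 mm across, steel column 18 mm thick up to 296 mm; origin at the centre of the underside of the foot, z up. The lens looks along the stand's -x, level. The stand is turned so that the lens looks to the robot's right (yaw of the stand pi/2, give or take 0.35 rad).
- camera_head (a joint): Height of the camera head on its column, m, clamped: the lens axis is 0.17 m plus this value above the table (0.17 to 0.24 m).
- camera_lens (a point): Centre of the lens's front face, 60 mm to -x of the column's axis; its axes are those of the stand, so the view goes along its -x. The white camera body behind it is 56 mm wide and 50 mm high.
- sanding_block: Loose cork sanding block, 65 x 100 x 30 mm, near the front edge to the left of the fence; leave alone. Origin under its centre.
- offcut_3: Loose brown wooden block, 45 x 50 x 40 mm, to the left of the fence; leave alone. Origin under its centre.
Things that resemble listed ones, but are neither listed nor needed, are in the scene too. What is meant by the rail is not green, and is the smaller of those in its own colour.

How it is judged:
By the outcome, as a careful person would: the job done as asked, in the order asked, and still so for the second after the job is handed in, while the arm keeps its last pose, push and grip.
It also fails if it takes over 51 s, if anything falls off the work surface, if the arm or the gripper's body presses on something with over 40 N, if the wrist force passes 120 N, or if a joint passes its speed limit or range.

## Working session

There is one attempt and no reset: what is moved stays moved. The work goes in short steps, Python scripts to look and compute and a tool call to move; the robot and the scene stay as the last step left them, time stands still between calls to the robot, and variables do not carry over. Pictures are saved under pics/ and viewed, at most 10 in all, crops included, and the job is handed in when it is done.

Besides the shell and the picture viewer there is one more tool, called after "Call:" as a command line: name --argument value ..., lists and objects as JSON in quotes. play_rows: Moves the arm, as the interface text tells. Its arguments: {"type":"object","properties":{"steps":{"type":"array"}},"required":["steps"]}

```bash
mkdir -p pics; cat > h.py <<'E'
import numpy as np, cv2
from station import *
def pts(c):
    h,w=c["range_z"].shape; u,v=np.meshgrid(np.arange(w),np.arange(h)); z=c["range_z"]
    p=np.stack([(u-c["cx"])/c["fx"]*z,(v-c["cy"])/c["fy"]*z,z],-1)
    return p@np.array(c["rotation"]).T+np.array(c["xyz"])
E
python3 - <<'E'
from h import *
for n in("scene","top"):
    c=capture(n); cv2.imwrite(f"pics/{n}1.png",c["frame"]); np.savez(f"{n}1.npz",**c)
    print(n,c["xyz"],np.round(c["rotation"],3).tolist(),c["fx"],c["cx"],c["cy"],(c["range_z"]==0).mean())
s=sense(); print(s["time_s"],s["tcp_pos"],np.round(s["ee_rot"],3).tolist(),s["gripper_width"])
E
```

```text
scene [-0.34066195 -0.94724584  0.8947098 ] [[0.744, -0.355, 0.566], [-0.668, -0.387, 0.636], [-0.007, -0.851, -0.525]] 452.0161946408114 316.40146242359043 203.74237275867185 0.17936328125
top [0.35429364 0.02097402 1.12568055] [[0.013, -0.985, 0.172], [-1.0, -0.012, 0.006], [-0.003, -0.172, -0.985]] 382.25311104629594 314.3975869630189 200.04800349502895 0.004
0.1 [ 0.27657491 -0.55990844  0.23557368] [[-0.897, -0.443, -0.001], [-0.443, 0.897, 0.002], [0.0, 0.002, -1.0]] 1.0023780749745768
```

View pics/top1.png

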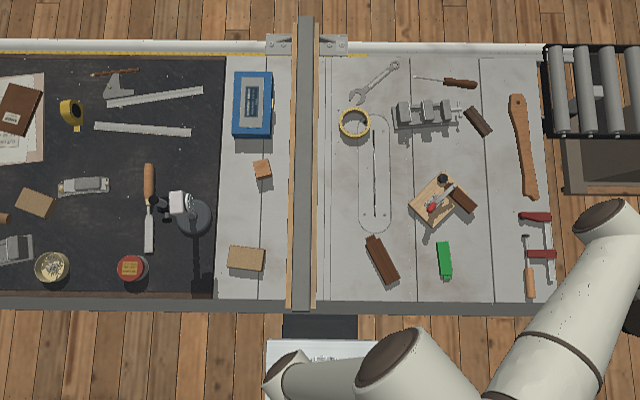

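View pics/scene1.png

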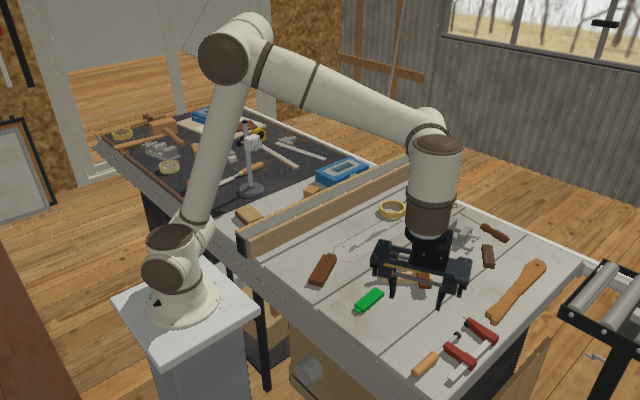

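Top view: jig board is near (436,203), the red lever near (433,208), the black knob at (442,178) and the rail's free end at (465,202). The inspection camera's head is at (180,203) and its foot at (194,217), with the fence between at u≈305.

```bash
python3 - <<'E'
from h import *
c=dict(np.load("top1.npz")); f=c["frame"]
a=cv2.resize(f[165:240,395:490],None,fx=6,fy=6,interpolation=cv2.INTER_CUBIC)[:450,:570]
b=cv2.resize(f[180:245,150:220],None,fx=6,fy=6,interpolation=cv2.INTER_CUBIC)[:390,:]
o=np.zeros((450,800,3),np.uint8); o[:450,:570]=a; 
b=cv2.resize(b,(230,214)); o[:214,570:]=b
cv2.imwrite("pics/crop1.png",o)
P=pts(c)
def ray(u,v,z):
    d=c["rotation"]@np.array([(u-c["cx"])/c["fx"],(v-c["cy"])/c["fy"],1]); return c["xyz"]+d*(z-c["xyz"][2])/d[2]
hsv=cv2.cvtColor(f,cv2.COLOR_BGR2HSV).astype(int)
R=np.zeros(f.shape[:2],bool); R[165:240,400:485]=1
H,S,V=hsv[...,0],hsv[...,1],hsv[...,2]
m=dict(red=R&((H<6)|(H>172))&(S>150)&(V>110), board=R&(H>8)&(H<25)&(S>50)&(V>150), dark=R&(V<60)&(P[...,2]>.02),
 rail=R&(S>60)&(V<130)&(V>45)&((H<16)|(H>172)))
for k,q in m.items():
    n,l,st,ce=cv2.connectedComponentsWithStats(q.astype(np.uint8))
    for i in range(1,n):
        if st[i,4]>15: 
            r=cv2.minAreaRect(np.argwhere(l==i)[:,::-1].astype(np.float32)); pp=P[l==i]
            print(k,st[i],ce[i].round(1),np.round(np.median(pp,0),4),np.round(pp[:,2].min(),3),np.round(pp[:,2].max(),3))
# camera head
Q=(P[...,2]>.12)&(P[...,1]>.2)&(P[...,0]>.2)
Q[:, :130]=0;Q[:,230:]=0
print("head",Q.sum(),np.median(P[Q],0),P[Q][:,2].max())
for z in (.296,.0): pass
E
```

```text
red [428 203   8   8  39] [431.5 206.5] [ 0.5222 -0.2973  0.0779] 0.059 0.093
board [442 170  26  25  95] [453.2 181.2] [ 0.6103 -0.3796  0.0177] -0.005 1.126
board [409 175  35  46 530] [425.7 197.4] [ 0.5632 -0.2971  0.0177] -0.003 1.126
board [442 198   7   9  37] [445.3 202. ] [ 0.5467 -0.3571  0.0179] 0.012 1.126
board [433 203  22  25 106] [441.1 216.5] [ 0.5021 -0.3398  0.0179] 0.013 1.126
dark [438 174   9   9  62] [442.2 178.3] [ 0.6148 -0.3464  0.032 ] 0.023 0.037
dark [449 189  21  25  55] [456.7 200.4] [ 0.5535 -0.3801  0.03  ] 0.021 0.036
rail [444 182   6   7  24] [446.4 185.4] [ 0.5945 -0.36    0.0271] 0.014 0.031
rail [448 186  30  27 321] [462.9 199.4] [ 0.5533 -0.404   0.0317] -0.002 0.064
rail [426 206  10   8  24] [430.1 210.3] [ 0.5104 -0.2907  0.0847] 0.017 0.09
head 887 [0.49259133 0.3561347  0.23995896] 0.29827224041737366
```

View pics/crop1.png

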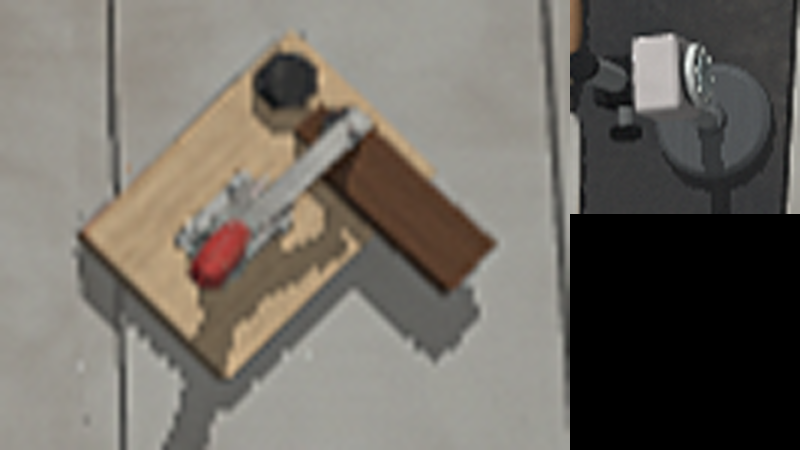

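The crop shows the jig's three visible board corners (about (408,204), (443,170) and (433,228) in full pixels), the knob at (442,178) and the rail lying lower right. The lens ring is on the body's right side, around (188,203), facing -y.

```bash
python3 - <<'E'
from h import *
c=dict(np.load("top1.npz")); f=c["frame"]; P=pts(c); ok=c["range_z"]>.1
s=dict(np.load("scene1.npz")); Ps=pts(s); oks=s["range_z"]>.1
def ray(u,v,z,c=c):
    d=c["rotation"]@np.array([(u-c["cx"])/c["fx"],(v-c["cy"])/c["fy"],1]); return c["xyz"]+d*(z-c["xyz"][2])/d[2]
def rect(q):
    r=cv2.minAreaRect((q[:,:2]*1000).astype(np.float32)); return np.round(r[0],1),np.round(r[1],1),round(r[2],1)
cr=lambda x,y:(395+(x+.5)/6-.5,165+(y+.5)/6-.5)
L,T,B=[ray(*cr(*p),.018)[:2] for p in((80,235),(291,32),(227,378))]
print("corners",L,T,B,"edges",np.linalg.norm(T-L),np.linalg.norm(B-L),"ctr",(T+B)/2)
print("yaw",np.degrees(np.arctan2(*(L-B)[::-1])),np.degrees(np.arctan2(*(T-L)[::-1]))+90)
# rail top from top-cam depth
hsv=cv2.cvtColor(f,cv2.COLOR_BGR2HSV); 
R=np.zeros(ok.shape,bool); R[180:220,444:482]=1
m=R&ok&(np.abs(P[...,2]-.032)<.004)&(hsv[...,1]>60)
print("rail",m.sum(),rect(P[m]),P[m].mean(0))
for p in((495,243),(448,291),(372,118),(313,120)): print(" railcorner",p,ray(*cr(*p),.032).round(4))
# camera stand
R=np.zeros(ok.shape,bool); R[170:250,140:225]=1; R&=ok
a=P[R&(P[...,2]>.28)]; print("coltop",len(a),a.mean(0) if len(a) else 0)
h=R&(P[...,2]>.12); zz=P[h][:,2]; print(np.histogram(zz,20))
ft=R&(P[...,2]>.006)&(P[...,2]<.05); q=P[ft]; print("foot",len(q),q[:,2].mean(),q.min(0),q.max(0),cv2.minEnclosingCircle((q[:,:2]*1000).astype(np.float32)))
hs=oks&(Ps[...,2]>.12)&(Ps[...,2]<.32)&(Ps[...,1]>.2)&(Ps[...,1]<.5)&(Ps[...,0]>.3)&(Ps[...,0]<.62)
yy,xx=np.where(hs); print("scene head",hs.sum(),xx.min(),xx.max(),yy.min(),yy.max())
g=cv2.resize(s["frame"][110:200,225:285],None,fx=6,fy=6,interpolation=cv2.INTER_CUBIC)
g2=cv2.resize(f[180:245,150:220],None,fx=6,fy=6,interpolation=cv2.INTER_CUBIC)
o=np.zeros((540,780,3),np.uint8); o[:,:360]=g; o[:390,360:780]=g2; cv2.imwrite("pics/crop2.png",o)
E
```

```text
corners [ 0.54003854 -0.24733169] [ 0.64356015 -0.35495032] [ 0.47081391 -0.31635002] edges 0.1493267980548932 0.09775263748198086 ctr [ 0.55718703 -0.33565017]
yaw 44.91449725034382 43.88835909563886
rail 324 (array([ 562.9, -392.9]), array([112.5,  35.4]), 44.5) [ 0.55288458 -0.40205594  0.0317338 ]
 railcorner (495, 243) [ 0.5363 -0.4438  0.032 ]
 railcorner (448, 291) [ 0.5126 -0.4198  0.032 ]
 railcorner (372, 118) [ 0.5973 -0.3877  0.032 ]
 railcorner (313, 120) [ 0.5959 -0.3589  0.032 ]
coltop 86 [0.49496027 0.38102448 0.29416897]
(array([  4,   9,  14,  22,  31,  58,  64, 121, 150, 274,  12,   6,   9,
         6,  11,   5,  10,   1,   9,  71]), array([0.19329694, 0.19854571, 0.20379447, 0.20904324, 0.214292  ,
       0.21954077, 0.22478953, 0.2300383 , 0.23528706, 0.24053583,
       0.24578459, 0.25103336, 0.25628212, 0.26153089, 0.26677965,
       0.27202842, 0.27727718, 0.28252595, 0.28777471, 0.29302348,
       0.29827224]))
foot 1363 0.017508897553168767 [0.39849795 0.33023145 0.00600099] [0.63347121 0.55207489 0.04872601] ((518.556640625, 460.5332946777344), 133.77243041992188)
scene head 468 236 261 119 164
```

View pics/crop2.png

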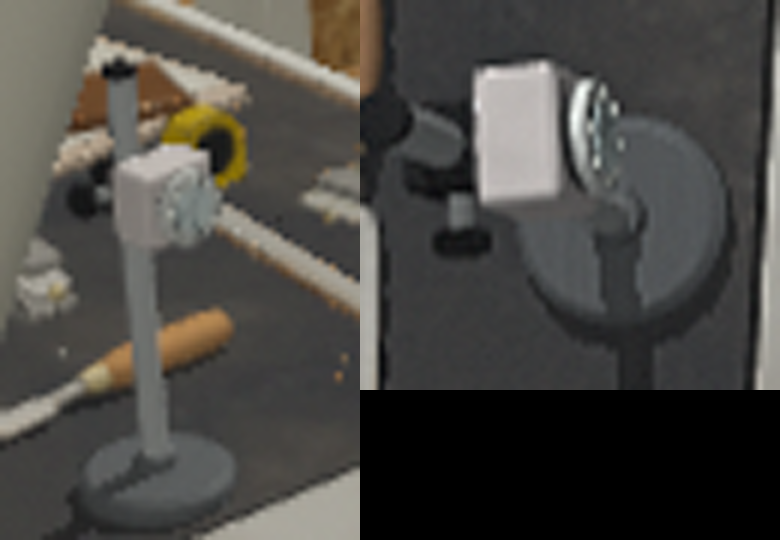

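The left panel shows the camera head with its lens ring (≈(190,205) in the crop) on the column. The right panel shows the white body top at (478–560, 62–203), the lens ring at (598,135), and the foot centred near (625,220).

```bash
python3 - <<'E'
from h import *
c=dict(np.load("top1.npz")); f=c["frame"]; P=pts(c); ok=c["range_z"]>.1
s=dict(np.load("scene1.npz")); Ps=pts(s); oks=s["range_z"]>.1
def ray(u,v,z,c=c):
    d=c["rotation"]@np.array([(u-c["cx"])/c["fx"],(v-c["cy"])/c["fy"],1]); return c["xyz"]+d*(z-c["xyz"][2])/d[2]
cr=lambda x,y:(150+(x-360+.5)/6-.5,180+(y+.5)/6-.5)
for p in((478,70),(553,63),(560,199),(483,203)): print(ray(*cr(*p),.243).round(4))
def near(Pm,u,v,r=2): q=Pm[v-r:v+r+1,u-r:u+r+1].reshape(-1,3); return np.median(q,0)
u,v=[int(round(x)) for x in cr(518,135)]; q=P[v-5:v+6,u-3:u+4].reshape(-1,3); print("topface z",np.percentile(q[:,2],[5,50,95]))
u,v=[int(round(x)) for x in cr(690,250)]; print("foot z",P[v,u])
for x in(521,728): print("foot edge x",ray(*cr(x,222),P[v,u][2]))
for y in(118,325): print("foot edge y",ray(*cr(625,y),P[v,u][2]))
# lens points: scene view light pixels & top view
R=np.zeros(ok.shape,bool); R[190:220,183:197]=1
m=R&ok&(P[...,2]>.18); q=P[m]
print("lens top view",len(q)); print(q[np.argsort(q[:,1])][:12].round(4)); print(q.min(0),q.max(0))
yy,xx=slice(134,155),slice(250,264)
q=Ps[yy,xx]; m=oks[yy,xx]&(q[...,1]<.36)&(q[...,1]>.28)&(q[...,2]>.18)
q=q[m]; print("lens scene",len(q),q.min(0).round(4),q.max(0).round(4),np.median(q,0).round(4))
print(q[np.argsort(q[:,1])][::6].round(4))
E
```

```text
[0.525  0.3682 0.243 ]
[0.5282 0.339  0.243 ]
[0.4744 0.3323 0.243 ]
[0.4724 0.3621 0.243 ]
topface z [0.24038437 0.24258    0.24560202]
foot z [0.48125891 0.34471327 0.02039553]
foot edge x [0.49313204 0.42896645 0.02039553]
foot edge x [0.49442049 0.32825496 0.02039553]
foot edge y [0.54507236 0.38182759 0.02039553]
foot edge y [0.44376885 0.37497879 0.02039553]
lens top view 218
[[0.4902 0.3215 0.2136]
 [0.4844 0.3216 0.2198]
 [0.489  0.3216 0.2054]
 [0.4939 0.3217 0.2215]
 [0.4928 0.3218 0.2281]
 [0.4999 0.3221 0.2287]
 [0.4814 0.3224 0.224 ]
 [0.4897 0.3225 0.2328]
 [0.4825 0.3226 0.2162]
 [0.4955 0.3226 0.2113]
 [0.4862 0.3227 0.2242]
 [0.4909 0.3228 0.2248]]
[0.47163074 0.32152366 0.19329694] [0.52593972 0.3450686  0.2434776 ]
lens scene 164 [0.4738 0.3183 0.1931] [0.5278 0.3553 0.2458] [0.5001 0.3287 0.225 ]
[[0.4921 0.3183 0.2287]
 [0.4928 0.3216 0.2117]
 [0.4813 0.323  0.2187]
 [0.483  0.3234 0.2337]
 [0.508  0.3245 0.21  ]
 [0.5231 0.325  0.225 ]
 [0.5068 0.3254 0.2376]
 [0.4842 0.3257 0.2287]
 [0.514  0.3259 0.2156]
 [0.5057 0.3265 0.218 ]
 [0.4961 0.3272 0.2048]
 [0.5158 0.3276 0.2224]
 [0.5046 0.328  0.2413]
 [0.5213 0.3283 0.2284]
 [0.5248 0.329  0.2113]
 [0.5011 0.3297 0.2379]
 [0.5162 0.3308 0.2014]
 [0.4888 0.3317 0.2332]
 [0.4816 0.3325 0.1996]
 [0.48   0.3336 0.2195]
 [0.4838 0.3346 0.2061]
 [0.5054 0.3353 0.2427]
 [0.4843 0.3366 0.2407]
 [0.4828 0.3392 0.2089]
 [0.5047 0.3412 0.2371]
 [0.4929 0.3428 0.2401]
 [0.5197 0.3492 0.242 ]
 [0.5185 0.354  0.2408]]
```

Call:
play_rows --steps '[{"az":8,"claw":0},{"az":8,"claw":0},{"az":8,"claw":0},{"az":8,"claw":0},{"az":8,"claw":0},{"az":8,"claw":0},{"az":8,"claw":0},{"az":8,"claw":0},{"az":7.8,"claw":0},{"dy":36,"claw":0},{"dy":36,"claw":0},{"dy":36,"claw":0},{"dy":36,"claw":0},{"dy":36,"claw":0},{"dy":36,"claw":0},{"dy":36,"claw":0},{"dy":36,"claw":0},{"dy":36,"claw":0},{"dy":33,"dx":26,"claw":0}]'

```text
invalid input at $.steps[0]: expected keys ax, ay, az, dx, dy, dz, claw
```

```bash
cat >> h.py <<'E'
J0=np.array([.5572,-.3357]); yw=np.radians(44.5)
JR=np.array([[np.cos(yw),-np.sin(yw)],[np.sin(yw),np.cos(yw)]])
def st():
    s=sense(); p=np.array(s["tcp_pos"]); R=np.array(s["ee_rot"])
    print("t",round(s["time_s"],2),"tcp",p.round(4),"jig",(JR.T@(p[:2]-J0)*1000).round(1),"yang",np.degrees(np.arctan2(R[1,1],R[0,1])).round(2),"z",R[:,2].round(4),
     "F",np.round(s["wrist_force"],1),"w",round(s["gripper_width"]*87,1),"gf",np.round(s["gripper_force"],1),"j",np.round(s["joints"],1))
    return s
E
python3 -c "
from h import *
st()"
```

```text
t 0.1 tcp [ 0.2766 -0.5599  0.2356] jig [-357.3   36.8] yang 116.28 z [-0.001   0.0017 -1.    ] F [ 0.5  0.5 -0.3] w 87.2 gf 0.0 j [-48.9  22.1   0.4  -0.  -68.4 -14.8]
```

All keys are required.

Call:
play_rows --steps '[{"ax":0,"ay":0,"az":8,"dx":0,"dy":0,"dz":0,"claw":0},{"ax":0,"ay":0,"az":8,"dx":0,"dy":0,"dz":0,"claw":0},{"ax":0,"ay":0,"az":8,"dx":0,"dy":0,"dz":0,"claw":0},{"ax":0,"ay":0,"az":8,"dx":0,"dy":0,"dz":0,"claw":0},{"ax":0,"ay":0,"az":8,"dx":0,"dy":0,"dz":0,"claw":0},{"ax":0,"ay":0,"az":8,"dx":0,"dy":0,"dz":0,"claw":0},{"ax":0,"ay":0,"az":8,"dx":0,"dy":0,"dz":0,"claw":0},{"ax":0,"ay":0,"az":8,"dx":0,"dy":0,"dz":0,"claw":0},{"ax":0,"ay":0,"az":7.8,"dx":0,"dy":0,"dz":0,"claw":0},{"ax":0,"ay":0,"az":0,"dx":0,"dy":36,"dz":0,"claw":0},{"ax":0,"ay":0,"az":0,"dx":0,"dy":36,"dz":0,"claw":0},{"ax":0,"ay":0,"az":0,"dx":0,"dy":36,"dz":0,"claw":0},{"ax":0,"ay":0,"az":0,"dx":0,"dy":36,"dz":0,"claw":0},{"ax":0,"ay":0,"az":0,"dx":0,"dy":36,"dz":0,"claw":0},{"ax":0,"ay":0,"az":0,"dx":0,"dy":36,"dz":0,"claw":0},{"ax":0,"ay":0,"az":0,"dx":0,"dy":36,"dz":0,"claw":0},{"ax":0,"ay":0,"az":0,"dx":0,"dy":36,"dz":0,"claw":0},{"ax":0,"ay":0,"az":0,"dx":0,"dy":36,"dz":0,"claw":0},{"ax":0,"ay":0,"az":0,"dx":26,"dy":33,"dz":0,"claw":0}]'

```text
time_s: 2.0
tcp_pos: [0.5153, -0.2911, 0.2352]
ee_rot: [[-0.7, 0.714, -0.001], [0.714, 0.7, -0.0], [0.0, -0.001, -1.0]]
wrist_force: [0.3, 0.0, -1.1]
gripper_width: 0.004
gripper_force: 0.0
```

```bash
python3 -c "
from h import *
st()"
```

```text
t 2.0 tcp [ 0.5153 -0.2911  0.2352] jig [ 1.4 61.2] yang 44.45 z [-6.e-04 -2.e-04 -1.e+00] F [ 0.3  0.  -1.1] w 0.3 gf 0.0 j [ -13.8   18.9   -4.5    0.   -66.6 -121.8]
```

Call:
play_rows --steps '[{"ax":0,"ay":0,"az":0,"dx":2,"dy":-1,"dz":30,"claw":0},{"ax":0,"ay":0,"az":0,"dx":0,"dy":0,"dz":30,"claw":0},{"ax":0,"ay":0,"az":0,"dx":0,"dy":0,"dz":30,"claw":0},{"ax":0,"ay":0,"az":0,"dx":0,"dy":0,"dz":20,"claw":0},{"ax":0,"ay":0,"az":0,"dx":0,"dy":0,"dz":6,"claw":0},{"ax":0,"ay":0,"az":0,"dx":0.7,"dy":0,"dz":3,"claw":0},{"ax":0,"ay":0,"az":0,"dx":0.7,"dy":0,"dz":3,"claw":0},{"ax":0,"ay":0,"az":0,"dx":0.7,"dy":0,"dz":3,"claw":0},{"ax":0,"ay":0,"az":0,"dx":0.7,"dy":0,"dz":3,"claw":0},{"ax":0,"ay":0,"az":0,"dx":0.7,"dy":0,"dz":3,"claw":0},{"ax":0,"ay":0,"az":0,"dx":0.7,"dy":0,"dz":3,"claw":0},{"ax":0,"ay":0,"az":0,"dx":0.7,"dy":0,"dz":3,"claw":0},{"ax":0,"ay":0,"az":0,"dx":0.7,"dy":0,"dz":3,"claw":0}]'

```text
time_s: 3.3
tcp_pos: [0.5054, -0.2852, 0.0979]
ee_rot: [[-0.701, 0.713, -0.004], [0.713, 0.701, 0.003], [0.005, -0.001, -1.0]]
wrist_force: [-5.9, 8.7, 11.9]
gripper_width: 0.003
gripper_force: 6.3
```

```bash
python3 -c "
from h import *
st()"
```

```text
t 3.3 tcp [ 0.5054 -0.2852  0.0979] jig [-1.6 72.3] yang 44.49 z [-0.0045  0.0026 -1.    ] F [-5.9  8.7 11.9] w 0.3 gf 6.3 j [-1.350e+01  2.560e+01 -1.600e+01 -1.000e-01 -4.880e+01 -1.219e+02]
```

Call:
play_rows --steps '[{"ax":0,"ay":0,"az":0,"dx":0,"dy":0,"dz":0,"claw":0},{"ax":0,"ay":0,"az":0,"dx":0,"dy":0,"dz":0,"claw":0},{"ax":0,"ay":0,"az":0,"dx":0,"dy":0,"dz":0,"claw":0},{"ax":0,"ay":0,"az":0,"dx":0,"dy":0,"dz":0,"claw":0}]'

```text
time_s: 3.7
tcp_pos: [0.5059, -0.286, 0.0972]
ee_rot: [[-0.701, 0.713, -0.003], [0.713, 0.701, 0.001], [0.003, -0.001, -1.0]]
wrist_force: [-3.7, 3.7, 7.4]
gripper_width: 0.004
gripper_force: 3.3
```

```bash
python3 -c "
from h import *
st()
c=capture('scene'); cv2.imwrite('pics/s2.png',cv2.resize(c['frame'][220:320,360:490],None,fx=5,fy=5,interpolation=cv2.INTER_CUBIC))"
```

```text
t 3.7 tcp [ 0.5059 -0.286   0.0972] jig [-1.8 71.4] yang 44.49 z [-0.0029  0.0013 -1.    ] F [-3.7  3.7  7.4] w 0.4 gf 3.3 j [ -13.5   25.6  -16.    -0.   -48.6 -121.9]
```

View pics/s2.png

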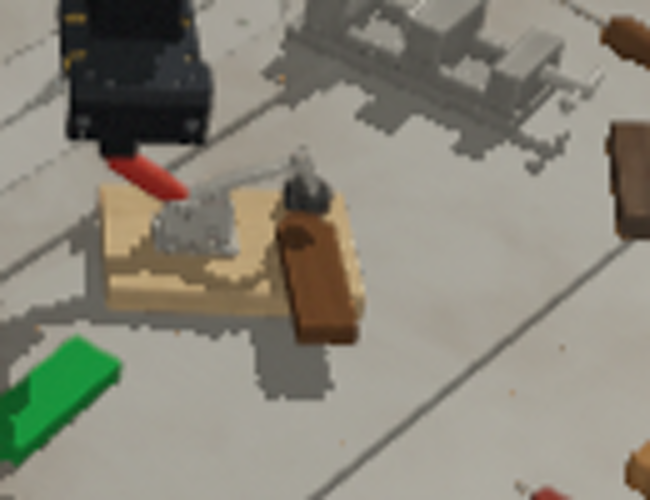

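The crop shows the fingertips on the red lever at (130,170), with the clamp arm already lifted to about (300,160). The force decays at rest, so it is damping and I'll press on more slowly.

Call:
play_rows --steps '[{"ax":0,"ay":0,"az":0,"dx":0.2,"dy":0.1,"dz":1.6,"claw":0},{"ax":0,"ay":0,"az":0,"dx":0.2,"dy":0.1,"dz":1.6,"claw":0},{"ax":0,"ay":0,"az":0,"dx":0.2,"dy":0.1,"dz":1.6,"claw":0},{"ax":0,"ay":0,"az":0,"dx":0.2,"dy":0.1,"dz":1.6,"claw":0},{"ax":0,"ay":0,"az":0,"dx":0.2,"dy":0.1,"dz":1.6,"claw":0},{"ax":0,"ay":0,"az":0,"dx":0.2,"dy":0.1,"dz":1.6,"claw":0},{"ax":0,"ay":0,"az":0,"dx":0.2,"dy":0.1,"dz":1.6,"claw":0},{"ax":0,"ay":0,"az":0,"dx":0.2,"dy":0.1,"dz":1.6,"claw":0},{"ax":0,"ay":0,"az":0,"dx":0.2,"dy":0.1,"dz":1.6,"claw":0},{"ax":0,"ay":0,"az":0,"dx":0.2,"dy":0.1,"dz":1.6,"claw":0},{"ax":0,"ay":0,"az":0,"dx":0.2,"dy":0,"dz":1.6,"claw":0},{"ax":0,"ay":0,"az":0,"dx":0.2,"dy":0,"dz":1.6,"claw":0},{"ax":0,"ay":0,"az":0,"dx":0.2,"dy":0,"dz":1.6,"claw":0},{"ax":0,"ay":0,"az":0,"dx":0.2,"dy":0,"dz":1.6,"claw":0},{"ax":0,"ay":0,"az":0,"dx":0.2,"dy":0,"dz":1.6,"claw":0},{"ax":0,"ay":0,"az":0,"dx":0.2,"dy":0,"dz":1.6,"claw":0},{"ax":0,"ay":0,"az":0,"dx":0.2,"dy":0,"dz":1.6,"claw":0},{"ax":0,"ay":0,"az":0,"dx":0.2,"dy":0,"dz":1.6,"claw":0},{"ax":0,"ay":0,"az":0,"dx":0,"dy":0,"dz":0,"claw":0},{"ax":0,"ay":0,"az":0,"dx":0,"dy":0,"dz":0,"claw":0}]'

```text
time_s: 5.75
tcp_pos: [0.5057, -0.2838, 0.0676]
ee_rot: [[-0.701, 0.713, 0.001], [0.713, 0.701, -0.0], [-0.001, 0.0, -1.0]]
wrist_force: [0.7, -0.5, 0.6]
gripper_width: 0.005
gripper_force: 0.0
```

```bash
python3 -c "
from h import *
st()"
```

```text
t 5.75 tcp [ 0.5057 -0.2838  0.0676] jig [-0.3 73.1] yang 44.49 z [ 6.e-04 -3.e-04 -1.e+00] F [ 0.7 -0.5  0.6] w 0.5 gf 0.0 j [ -13.3   27.6  -17.9    0.   -44.4 -122.2]
```

Call:
play_rows --steps '[{"ax":0,"ay":0,"az":0,"dx":0.2,"dy":0,"dz":1,"claw":0},{"ax":0,"ay":0,"az":0,"dx":0.2,"dy":0,"dz":1,"claw":0},{"ax":0,"ay":0,"az":0,"dx":0.2,"dy":0,"dz":1,"claw":0},{"ax":0,"ay":0,"az":0,"dx":0.2,"dy":0,"dz":1,"claw":0},{"ax":0,"ay":0,"az":0,"dx":0,"dy":0,"dz":0.8,"claw":0},{"ax":0,"ay":0,"az":0,"dx":0,"dy":0,"dz":0,"claw":0},{"ax":0,"ay":0,"az":0,"dx":0,"dy":0,"dz":0,"claw":0}]'

```text
time_s: 6.45
tcp_pos: [0.5049, -0.283, 0.0629]
ee_rot: [[-0.701, 0.713, 0.0], [0.713, 0.701, 0.0], [-0.0, 0.0, -1.0]]
wrist_force: [-0.1, -0.1, 0.0]
gripper_width: 0.006
gripper_force: 0.4
```

```bash
python3 -c "
from h import *
st()
c=capture('scene'); cv2.imwrite('pics/s3.png',cv2.resize(c['frame'][200:320,360:490],None,fx=5,fy=5,interpolation=cv2.INTER_CUBIC))"
```

```text
t 6.45 tcp [ 0.5049 -0.283   0.0629] jig [-0.4 74.2] yang 44.49 z [ 0.  0. -1.] F [-0.1 -0.1  0. ] w 0.6 gf 0.4 j [ -13.2   27.9  -18.3   -0.   -43.8 -122.3]
```

View pics/s3.png

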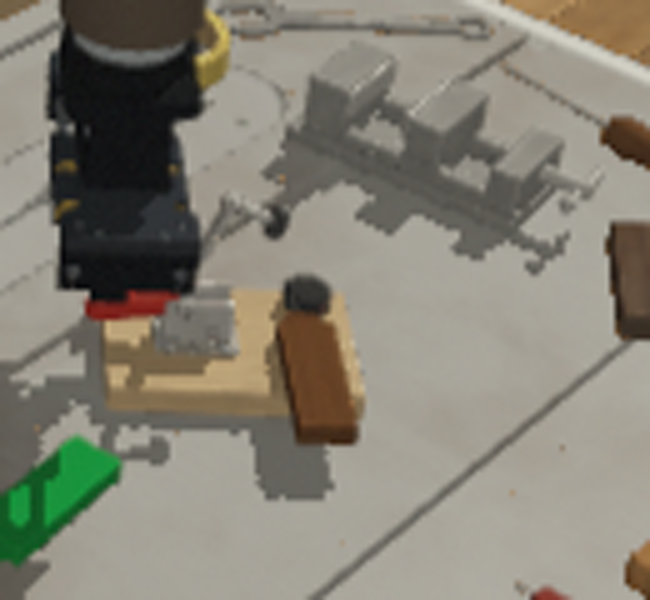

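The red lever is nearly level at (130,305), and the arm and pad are raised to (275,215). I'll press a little further to confirm it reaches the stop.

Call:
play_rows --steps '[{"ax":0,"ay":0,"az":0,"dx":0,"dy":0,"dz":0.7,"claw":0},{"ax":0,"ay":0,"az":0,"dx":0,"dy":0,"dz":0.7,"claw":0},{"ax":0,"ay":0,"az":0,"dx":0,"dy":0,"dz":0.6,"claw":0},{"ax":0,"ay":0,"az":0,"dx":0,"dy":0,"dz":0,"claw":0},{"ax":0,"ay":0,"az":0,"dx":0,"dy":0,"dz":0,"claw":0}]'

```text
time_s: 7.0
tcp_pos: [0.5047, -0.283, 0.0608]
ee_rot: [[-0.701, 0.713, -0.0], [0.713, 0.701, 0.0], [0.0, -0.0, -1.0]]
wrist_force: [-0.3, 0.3, 1.2]
gripper_width: 0.008
gripper_force: 0.4
```

```bash
python3 -c "
from h import *
st()
c=capture('scene'); P=pts(c); ok=c['range_z']>.1
for n in ('scene','top'):
    c=capture(n); P=pts(c); ok=c['range_z']>.1
    q=P[ok]; j=(q[:,:2]-J0)@JR*1000
    m=(abs(j[:,0])<14)&(j[:,1]>-50)&(j[:,1]<25)&(q[:,2]>.05)&(q[:,2]<.16)
    k=np.c_[j[m],q[m,2]*1000]; print(n,len(k)); print(k[np.argsort(k[:,1])][::max(1,len(k)//15)].round(0))
"
```

```text
t 7.0 tcp [ 0.5047 -0.283   0.0608] jig [-0.5 74.4] yang 44.48 z [-3.e-04  2.e-04 -1.e+00] F [-0.3  0.3  1.2] w 0.7 gf 0.4 j [ -13.2   28.1  -18.4   -0.   -43.6 -122.3]
scene 92
[[  0. -22. 113.]
 [ -3. -19. 118.]
 [ -3. -16. 115.]
 [ -8. -14. 104.]
 [  3. -12. 110.]
 [ -4.  -8. 115.]
 [  1.   1. 115.]
 [-12.   4.  51.]
 [  1.   7. 122.]
 [ -4.  10. 122.]
 [ -5.  13. 119.]
 [ -5.  15. 115.]
 [  5.  17. 107.]
 [ -7.  19.  51.]
 [ -5.  20. 100.]
 [ -1.  22.  93.]]
top 0
[]
```

Call:
play_rows --steps '[{"ax":0,"ay":0,"az":0,"dx":0,"dy":0,"dz":0.7,"claw":0},{"ax":0,"ay":0,"az":0,"dx":0,"dy":0,"dz":0.7,"claw":0},{"ax":0,"ay":0,"az":0,"dx":0,"dy":0,"dz":0.6,"claw":0},{"ax":0,"ay":0,"az":0,"dx":0,"dy":0,"dz":0,"claw":0},{"ax":0,"ay":0,"az":0,"dx":0,"dy":0,"dz":0,"claw":0}]'

```text
time_s: 7.65
tcp_pos: [0.505, -0.2831, 0.0601]
ee_rot: [[-0.701, 0.713, 0.0], [0.713, 0.701, -0.0], [-0.001, -0.0, -1.0]]
wrist_force: [-1.3, 2.1, 8.6]
gripper_width: 0.003
gripper_force: 4.0
```

At the stop: the force rises with no further motion. Next I lift, turn to the rail's grip orientation and go above its free end.

Call:
play_rows --steps '[{"ax":0,"ay":0,"az":0,"dx":0,"dy":0,"dz":-20,"claw":0},{"ax":0,"ay":0,"az":0,"dx":0,"dy":0,"dz":-40,"claw":0},{"ax":0,"ay":0,"az":0,"dx":0,"dy":0,"dz":-40,"claw":0},{"ax":0,"ay":0,"az":0,"dx":0,"dy":0,"dz":-45,"claw":0},{"ax":0,"ay":0,"az":-7.5,"dx":0,"dy":0,"dz":0,"claw":70},{"ax":0,"ay":0,"az":-7.5,"dx":0,"dy":0,"dz":0,"claw":70},{"ax":0,"ay":0,"az":-7.5,"dx":0,"dy":0,"dz":0,"claw":70},{"ax":0,"ay":0,"az":-7.5,"dx":0,"dy":0,"dz":0,"claw":70},{"ax":0,"ay":0,"az":-7.5,"dx":0,"dy":0,"dz":0,"claw":70},{"ax":0,"ay":0,"az":-7.5,"dx":0,"dy":0,"dz":0,"claw":70},{"ax":0,"ay":0,"az":-7.5,"dx":0,"dy":0,"dz":0,"claw":70},{"ax":0,"ay":0,"az":-7.5,"dx":0,"dy":0,"dz":0,"claw":70},{"ax":0,"ay":0,"az":-7.5,"dx":0,"dy":0,"dz":0,"claw":70},{"ax":0,"ay":0,"az":-7.5,"dx":0,"dy":0,"dz":0,"claw":70},{"ax":0,"ay":0,"az":-7.5,"dx":0,"dy":0,"dz":0,"claw":70},{"ax":0,"ay":0,"az":-7.5,"dx":0,"dy":0,"dz":0,"claw":70},{"ax":0,"ay":0,"az":0,"dx":18,"dy":-30,"dz":0,"claw":70},{"ax":0,"ay":0,"az":0,"dx":18,"dy":-30,"dz":0,"claw":70},{"ax":0,"ay":0,"az":0,"dx":18,"dy":-30,"dz":0,"claw":70},{"ax":0,"ay":0,"az":0,"dx":18,"dy":-30,"dz":0,"claw":70}]'

```text
time_s: 9.65
tcp_pos: [0.5374, -0.4201, 0.2033]
ee_rot: [[-0.713, -0.701, -0.001], [-0.701, 0.713, 0.001], [0.0, 0.001, -1.0]]
wrist_force: [0.7, 0.5, 0.3]
gripper_width: 0.805
gripper_force: 0.0
```

```bash
python3 -c "
from h import *
st()
s=dict(np.load('scene1.npz')); c=capture('scene'); P=pts(c); ok=c['range_z']>.1
q=P[ok]; j=(q[:,:2]-J0)@JR*1000
m=(abs(j[:,0])<14)&(j[:,1]>-50)&(j[:,1]<100)&(q[:,2]>.05)&(q[:,2]<.14)
print('arm min y',(j[m,1]).min() if m.any() else None)
hsv=cv2.cvtColor(c['frame'],cv2.COLOR_BGR2HSV)[ok]
m=(j[:,0]>-100)&(j[:,0]<12)&(j[:,1]<-22)&(j[:,1]>-70)&(abs(q[:,2]-.032)<.003)&(hsv[:,1]>60)&(hsv[:,2]<150)
print('rail',m.sum(),cv2.minAreaRect(j[m].astype(np.float32)))
"
```

```text
t 9.65 tcp [ 0.5374 -0.4201  0.2033] jig [-73.3 -46.3] yang 134.49 z [-1.2e-03  9.0e-04 -1.0e+00] F [0.7 0.5 0.3] w 70.1 gf 0.0 j [-24.5  28.9   6.7  -0.  -67.9 -21. ]
arm min y -21.955320107194304
rail 240 ((-42.64645767211914, -44.835105895996094), (106.42100524902344, 33.764862060546875), 1.0126245021820068)
```

Call:
play_rows --steps '[{"ax":0,"ay":0,"az":0,"dx":0,"dy":0.5,"dz":40,"claw":70},{"ax":0,"ay":0,"az":0,"dx":0,"dy":0.5,"dz":40,"claw":70},{"ax":0,"ay":0,"az":0,"dx":0,"dy":0,"dz":40,"claw":70},{"ax":0,"ay":0,"az":0,"dx":0,"dy":0,"dz":30,"claw":70},{"ax":0,"ay":0,"az":0,"dx":0,"dy":0,"dz":20,"claw":70},{"ax":0,"ay":0,"az":0,"dx":0,"dy":0,"dz":11,"claw":70},{"ax":0,"ay":0,"az":0,"dx":0,"dy":0,"dz":0,"claw":70},{"ax":0,"ay":0,"az":0,"dx":0,"dy":0,"dz":0,"claw":40},{"ax":0,"ay":0,"az":0,"dx":0,"dy":0,"dz":0,"claw":36},{"ax":0,"ay":0,"az":0,"dx":0,"dy":0,"dz":0,"claw":25},{"ax":0,"ay":0,"az":0,"dx":0,"dy":0,"dz":0,"claw":20},{"ax":0,"ay":0,"az":0,"dx":0,"dy":0,"dz":0,"claw":20},{"ax":0,"ay":0,"az":0,"dx":0,"dy":0,"dz":0,"claw":20},{"ax":0,"ay":0,"az":0,"dx":0,"dy":0,"dz":0,"claw":20},{"ax":0,"ay":0,"az":0,"dx":0,"dy":0,"dz":0,"claw":20}]'

```text
time_s: 11.2
tcp_pos: [0.537, -0.4185, 0.0233]
ee_rot: [[-0.713, -0.701, 0.0], [-0.701, 0.713, -0.0], [-0.0, -0.0, -1.0]]
wrist_force: [-0.1, 1.0, 2.9]
gripper_width: 0.391
gripper_force: 30.0
```

```bash
python3 -c "
from h import *
st()"
```

```text
t 11.2 tcp [ 0.537  -0.4185  0.0233] jig [-72.4 -44.9] yang 134.5 z [ 3.e-04 -3.e-04 -1.e+00] F [-0.1  1.   2.9] w 34.0 gf 30.0 j [-24.4  38.6  -4.2   0.  -47.2 -21.2]
```

Call:
play_rows --steps '[{"ax":0,"ay":0,"az":0,"dx":0,"dy":0,"dz":-4,"claw":20},{"ax":0,"ay":0,"az":0,"dx":0,"dy":0,"dz":-8,"claw":20},{"ax":0,"ay":0,"az":0,"dx":0,"dy":0,"dz":-8,"claw":20},{"ax":0,"ay":0,"az":0,"dx":10,"dy":0,"dz":0,"claw":20},{"ax":0,"ay":0,"az":0,"dx":20,"dy":0,"dz":0,"claw":20},{"ax":0,"ay":0,"az":0,"dx":20,"dy":0,"dz":0,"claw":20},{"ax":0,"ay":0,"az":0,"dx":10,"dy":0,"dz":-15,"claw":20},{"ax":0,"ay":0,"az":0,"dx":0,"dy":0,"dz":-30,"claw":20},{"ax":0,"ay":0,"az":0,"dx":0,"dy":0,"dz":-35,"claw":20},{"ax":0,"ay":0,"az":0,"dx":0,"dy":0,"dz":-35,"claw":20},{"ax":0,"ay":0,"az":0,"dx":0,"dy":0,"dz":-35,"claw":20},{"ax":0,"ay":0,"az":0,"dx":0,"dy":0,"dz":-25,"claw":20},{"ax":0,"ay":0,"az":-6,"dx":0,"dy":0,"dz":0,"claw":20},{"ax":0,"ay":0,"az":-7,"dx":0,"dy":0,"dz":0,"claw":20},{"ax":0,"ay":0,"az":-8,"dx":0,"dy":0,"dz":0,"claw":20},{"ax":0,"ay":0,"az":-8,"dx":0,"dy":0,"dz":0,"claw":20},{"ax":0,"ay":0,"az":-8,"dx":0,"dy":0,"dz":0,"claw":20},{"ax":0,"ay":0,"az":-8,"dx":0,"dy":0,"dz":0,"claw":20},{"ax":0,"ay":0,"az":-7.3,"dx":0,"dy":0,"dz":0,"claw":20},{"ax":0,"ay":0,"az":0,"dx":0,"dy":0,"dz":0,"claw":20}]'

```text
time_s: 13.2
tcp_pos: [0.4932, -0.4612, 0.2189]
ee_rot: [[0.117, -0.993, 0.001], [-0.993, -0.117, -0.0], [0.001, -0.001, -1.0]]
wrist_force: [-0.6, 0.2, -0.2]
gripper_width: 0.386
gripper_force: 30.0
```

```bash
python3 -c "
from h import *
s=st(); R=np.array(s['ee_rot']); p=np.array(s['tcp_pos'])
print('delta tool mm',(R.T@(np.array([.5226,.142,.2163])-p)*1000).round(1))
c=dict(np.load('top1.npz')); P=pts(c); q=P[c['range_z']>.1]; m=(q[:,0]>.35)&(q[:,0]<.7)&(q[:,1]>-.15)&(q[:,1]<.3)
h=q[m]; print('max z', [(round(y,2),h[(h[:,1]>y)&(h[:,1]<=y+.05),2].max().round(3)) for y in np.arange(-.15,.3,.05)])"
```

```text
t 13.2 tcp [ 0.4932 -0.4612  0.2189] jig [-133.6  -44.7] yang -173.28 z [ 6.e-04 -5.e-04 -1.e+00] F [-0.6  0.2 -0.2] w 33.5 gf 30.0 j [-29.4  27.6   6.8   0.  -69.1  36.1]
delta tool mm [-595.7  -99.7    2.3]
max z [(np.float64(-0.15), np.float64(0.023)), (np.float64(-0.1), np.float64(0.006)), (np.float64(-0.05), np.float64(0.006)), (np.float64(0.0), np.float64(0.085)), (np.float64(0.05), np.float64(0.086)), (np.float64(0.1), np.float64(0.082)), (np.float64(0.15), np.float64(0.045)), (np.float64(0.2), np.float64(0.044)), (np.float64(0.25), np.float64(0.032))]
```

Call:
play_rows --steps '[{"ax":0,"ay":0,"az":0,"dx":-15,"dy":-2,"dz":0,"claw":20},{"ax":0,"ay":0,"az":0,"dx":-35,"dy":-6,"dz":0,"claw":20},{"ax":0,"ay":0,"az":0,"dx":-35,"dy":-6,"dz":0,"claw":20},{"ax":0,"ay":0,"az":0,"dx":-35,"dy":-6,"dz":0,"claw":20},{"ax":0,"ay":0,"az":0,"dx":-35,"dy":-6,"dz":0,"claw":20},{"ax":0,"ay":0,"az":0,"dx":-35,"dy":-6,"dz":0,"claw":20},{"ax":0,"ay":0,"az":0,"dx":-35,"dy":-6,"dz":0,"claw":20},{"ax":0,"ay":0,"az":0,"dx":-35,"dy":-6,"dz":0,"claw":20},{"ax":0,"ay":0,"az":0,"dx":-35,"dy":-6,"dz":0,"claw":20},{"ax":0,"ay":0,"az":0,"dx":-35,"dy":-6,"dz":0,"claw":20},{"ax":0,"ay":0,"az":0,"dx":-35,"dy":-6,"dz":0,"claw":20},{"ax":0,"ay":0,"az":0,"dx":-35,"dy":-6,"dz":0,"claw":20},{"ax":0,"ay":0,"az":0,"dx":-35,"dy":-6,"dz":0,"claw":20},{"ax":0,"ay":0,"az":0,"dx":-35,"dy":-6,"dz":0,"claw":20},{"ax":0,"ay":0,"az":0,"dx":-35,"dy":-6,"dz":0,"claw":20},{"ax":0,"ay":0,"az":0,"dx":-35,"dy":-6,"dz":0,"claw":20},{"ax":0,"ay":0,"az":0,"dx":-35,"dy":-6,"dz":0,"claw":20},{"ax":0,"ay":0,"az":0,"dx":-20,"dy":-2,"dz":2,"claw":20},{"ax":0,"ay":0,"az":0,"dx":0,"dy":0,"dz":0,"claw":20},{"ax":0,"ay":0,"az":0,"dx":0,"dy":0,"dz":0,"claw":20}]'

```text
time_s: 15.2
tcp_pos: [0.5224, 0.1423, 0.2161]
ee_rot: [[0.118, -0.993, -0.0], [-0.993, -0.118, -0.0], [0.0, 0.0, -1.0]]
wrist_force: [-0.1, -1.3, -1.0]
gripper_width: 0.385
gripper_force: 30.0
```

```bash
python3 -c "
from h import *
st()
o=np.zeros((600,800,3),np.uint8)
for n,y,x in (('top',slice(150,250),slice(150,300)),('scene',slice(90,190),slice(200,350))):
    c=capture(n); np.savez(n+'2.npz',**c)
    g=cv2.resize(c['frame'][y,x],None,fx=4,fy=4,interpolation=cv2.INTER_CUBIC)
    if n=='top': o[:300,:600]=cv2.resize(g,(600,400))[50:350]
    else: o[300:,:600]=cv2.resize(g,(600,400))[50:350]
cv2.imwrite('pics/p4.png',o)"
```

```text
t 15.2 tcp [0.5224 0.1423 0.2161] jig [310.2 365.3] yang -173.23 z [-3.e-04 -1.e-04 -1.e+00] F [-0.1 -1.3 -1. ] w 33.5 gf 30.0 j [ 32.4  14.9 -13.1  -0.  -62.  -25.6]
```

View pics/p4.png

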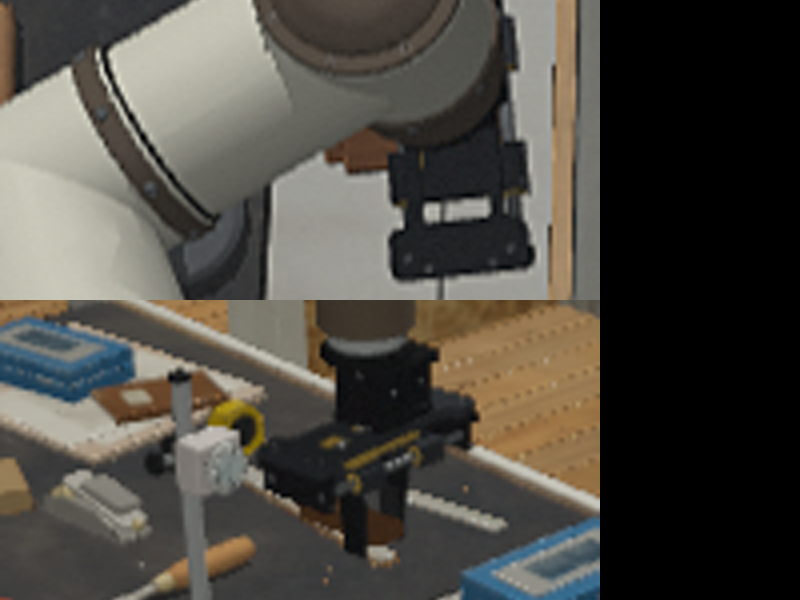

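The top half shows the rail's tenon end peeking out at (328,157). The scene half shows the rail level in the fingers at about (310–400, 520), with the lens to its left at (228,465).

```bash
cat >> h.py <<'E'
def rail(names=("top","scene"),show=True):
    s=st(); R=np.array(s["ee_rot"]); p=np.array(s["tcp_pos"]); out=[]
    for n in names:
        c=capture(n); P=pts(c); hsv=cv2.cvtColor(c["frame"],cv2.COLOR_BGR2HSV).astype(int)
        q=(P-p)@R*1000
        m=(c["range_z"]>.1)&(abs(q[...,1])<30)&(q[...,0]<-11)&(q[...,0]>-110)&(abs(q[...,2])<25)&((hsv[...,0]<18)|(hsv[...,0]>172))&(hsv[...,1]>60)
        k=q[m]; print(n,len(k),"x",k[:,0].min().round(1),"y",k[:,1].min().round(1),k[:,1].max().round(1),"z",np.percentile(k[:,2],[2,25,50,75,98]).round(1))
        v,u=np.where(m); print(" px",u.min(),u.max(),v.min(),v.max())
        for lo in range(-95,-10,7):
            b=k[(k[:,0]>=lo)&(k[:,0]<lo+7)]
            if len(b): print("  ",lo,len(b),"y",b[:,1].min().round(1),b[:,1].max().round(1),"z",b[:,2].min().round(1),np.median(b[:,2]).round(1),b[:,2].max().round(1))
E
python3 -c "
from h import *
rail()"
```

```text
t 15.3 tcp [0.5227 0.1414 0.2162] jig [309.8 364.5] yang -173.3 z [ 0. -0. -1.] F [-0.2  0.3 -0.8] w 33.7 gf 30.0 j [ 32.3  14.9 -13.1   0.  -62.  -25.6]
top 119 x -84.2 y -6.6 17.6 z [-11.5  -9.4  -8.   -6.8  -2.9]
 px 232 249 195 205
   -88 6 y 3.2 7.9 z -6.1 -4.1 -1.8
   -81 10 y -1.2 8.6 z -4.7 -3.6 -2.5
   -74 21 y -1.9 17.6 z -12.0 -9.0 -5.6
   -67 30 y -6.6 15.9 z -12.8 -8.6 -5.0
   -60 28 y -5.8 16.4 z -10.0 -8.1 -6.5
   -53 19 y -0.7 17.1 z -11.7 -8.1 -5.6
   -46 5 y 3.0 8.1 z -9.4 -8.4 -7.4
scene 43 x -81.7 y -17.3 21.5 z [-9.1 -6.9 -2.6  0.2  5.9]
 px 274 292 153 160
   -88 1 y 10.2 10.2 z -3.0 -3.0 -3.0
   -74 2 y 15.3 19.1 z -0.3 0.3 0.9
   -67 6 y 13.5 20.0 z -7.5 -4.7 2.0
   -60 6 y 12.9 18.7 z -3.4 -1.3 2.3
   -53 6 y -3.9 17.6 z -8.8 0.3 6.0
   -46 6 y 2.3 19.2 z -9.2 -4.1 5.5
   -39 5 y 6.9 14.9 z -8.4 -2.6 5.8
   -32 3 y 15.0 16.1 z -9.1 -6.4 -5.6
   -25 7 y -17.3 21.5 z -8.4 -6.5 4.5
   -18 1 y -12.1 -12.1 z -7.7 -7.7 -7.7
```

```bash
cat > ov.py <<'E'
from h import *
s=sense(); R=np.array(s["ee_rot"]); p=np.array(s["tcp_pos"])
def proj(c,X):
    q=(X-np.array(c["xyz"]))@np.array(c["rotation"]); return np.c_[q[:,0]/q[:,2]*c["fx"]+c["cx"],q[:,1]/q[:,2]*c["fy"]+c["cy"]]
body=np.array([[-40,17,-8.7],[-76.7,17,-8.7],[-76.7,10,-8.7],[-76.7,10,-4.7],[-88.7,10,-4.7],[-88.7,-10,-4.7]])/1000
body2=np.array([[-20,17,5.3],[-76.7,17,5.3],[-76.7,17,-8.7],[-76.7,-17,-8.7],[-40,-17,-8.7]])/1000
ten=np.array([[-88.7,10,-4.7],[-88.7,10,1.3],[-88.7,-10,1.3],[-88.7,-10,-4.7],[-88.7,10,-4.7]])/1000
a=np.radians(6.8); ax=np.array([np.sin(a),-np.cos(a),0]); lat=np.array([np.cos(a),np.sin(a),0]); L=np.array([.5015,.3195,.218])
t=np.linspace(0,2*np.pi,40); circ=L+.022*(np.cos(t)[:,None]*lat+np.sin(t)[:,None]*[0,0,1])
bt=np.array([L-.015*ax+[0,0,.025]+w*.028*lat-d*ax for w,d in((1,0),(-1,0),(-1,.03),(1,.03),(1,0))])
o=np.zeros((600,800,3),np.uint8)
S=10
def draw(c,x0,y0,w,h,curves):
    g=cv2.resize(c["frame"][y0:y0+h,x0:x0+w],None,fx=S,fy=S,interpolation=cv2.INTER_CUBIC)
    for X,col in curves: cv2.polylines(g,[np.round(((proj(c,X)-[x0,y0]+.5)*S-.5)).astype(np.int32)],False,col,1,cv2.LINE_AA)
    return g
T=capture("top"); Sc=capture("scene"); T1=dict(np.load("top1.npz")); 
o[:300,:400]=draw(T,222,185,40,30,[(p+body@R.T,(0,255,0)),(p+body2@R.T,(255,255,0))])
o[:300,400:]=draw(Sc,265,138,40,30,[(p+body@R.T,(0,255,0)),(p+body2@R.T,(255,255,0)),(p+ten@R.T,(0,0,255))])
o[300:,:400]=draw(T1,165,186,40,30,[(circ,(0,0,255)),(bt,(0,255,0))])
o[300:,400:]=draw(Sc,238,131,40,30,[(circ,(0,0,255)),(bt,(0,255,0))])
cv2.imwrite("pics/ov.png",o)
E
python3 ov.py
```

```text
(no output)
```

View pics/ov.png

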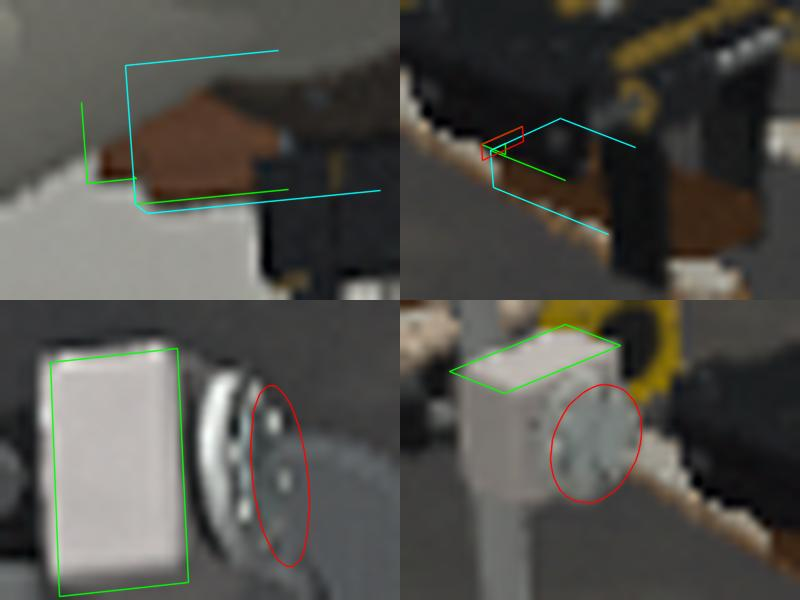

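The overlay shows the rail outline close to the prediction but about 1–2 px nearer the hand, with the observed tenon corner at (100,182) against a predicted (88,183). The lens circle is about 3–4 px too far out in the top view and about 1 px off in the scene view, so I'll measure both with finer numbers.

```bash
python3 -c "
from h import *
c=capture('top'); h=cv2.cvtColor(c['frame'],cv2.COLOR_BGR2HSV)
print('S');print('     ',list(range(228,252)))
for v in range(192,210): print(v,' '.join('%3d'%x for x in h[v,228:252,1]),'|',' '.join('%3d'%x for x in h[v,228:252,2]))
c=dict(np.load('top1.npz')); P=pts(c)
print('lens y (mm) top'); 
for v in range(192,216): print(v,' '.join('%3d'%x for x in c['frame'][v,180:200,1]),'|',' '.join('%4d/%3d'%(a*1000,b*1000) for a,b in P[v,183:198,1:]))
"
```

```text
S
      [228, 229, 230, 231, 232, 233, 234, 235, 236, 237, 238, 239, 240, 241, 242, 243, 244, 245, 246, 247, 248, 249, 250, 251]
192  20  21  20  18  21  18  16  21  17  14  19  14  20  17  21  20  22  24  23  30  23  17  24  27 | 102  99 100  97  96  97  96  95  92  91  92  89  90  88  86  78  69  65  76  77  78  75  75  75
193  21  18  18  19  19  21  22  19  17  17  20  15  15  34  26  26  53  49  42  46  42  43  47  49 |  99  98  98  96  96  95  94  93  92  90  88  87  86  83  69  50  43  47  49  50  54  53  49  47
194  18  18  21  16  19  16  20  17  20  17  14  25  38 101 133 103  55  30  47  50  58  46  50  30 |  97  98  95  95  93  93  91  90  89  88  88  83  81  83  69  52  42  34  43  41  44  44  41  42
195  21  21  16  16  17  22  14  17  18  12  35  81 107 138 126 123 114  74  29  15  27  48  52  46 |  97  95  93  93  91  92  89  89  86  83  81  79  79  83  83  77  65  45  35  35  38  37  39  39
196  19  19  19  22  17  15  17  15  35  54 102 132 128 124 126 129 123 109 110  82  53  28  45  45 |  95  94  93  91  90  87  88  85  81  81  80  83  82  82  83  85  87  75  65  
[... 7213 characters left out ...]
6  374/ 31  375/ 20  372/ 19  370/ 17
213  96  93  89  82  82  83  83  80  80  76  74  88  94 105  93  84  62  85  85  85 |  334/236  333/231  333/224  333/219  332/214  333/204  332/198  373/ 70  373/ 60  374/ 48  378/ 29  375/ 27  373/ 26  372/ 21  369/ 20
214  82  82  83  83  84  84  83  85  83  77  69  71  67  85  90  88  66  68  89  84 |  336/229  335/226  334/222  335/213  332/212  332/207  332/198  375/ 63  375/ 56  373/ 52  374/ 41  375/ 27  372/ 27  369/ 28  369/ 18
215  85  84  85  86  86  84  83  80  79  71  69  72  70  72  76  89  64  50  89  84 |  339/219  336/221  335/218  336/209  335/204  333/203  374/ 73  373/ 67  373/ 60  373/ 50  373/ 43  374/ 32  373/ 25  368/ 32  368/ 22
```

```bash
python3 - <<'E'
from h import *
c=dict(np.load("top1.npz")); P=pts(c)
s=capture("scene"); Ps=pts(s)
def fit(q,n):
    for _ in range(4):
        A=np.c_[q[:,0],q[:,2],np.ones(len(q))]; k,*_=np.linalg.lstsq(A,q[:,1],rcond=None); r=q[:,1]-A@k; q=q[abs(r)<max(.0015,2*r.std())]
    print(n,len(q),"yaw tilt",np.degrees(np.arctan(k[0])).round(1),"z tilt",np.degrees(np.arctan(k[1])).round(1),"rms",r.std().round(4),"x",q[:,0].min().round(4),q[:,0].max().round(4),"z",q[:,2].min().round(4),q[:,2].max().round(4),"y at(.5015,.218)",(k@[.5015,.218,1]).round(4))
q=P[193:213,187:195].reshape(-1,3); fit(q[(q[:,1]>.317)&(q[:,1]<.3285)&(q[:,2]>.19)&(q[:,2]<.236)],"lens top")
q=Ps[134:156,244:264].reshape(-1,3); fit(q[(q[:,1]>.314)&(q[:,1]<.3285)&(q[:,2]>.19)&(q[:,2]<.245)],"lens scene")
q=P[192:214,172:181].reshape(-1,3); q=q[(abs(q[:,2]-.243)<.006)]; print("bodytop z",np.median(q[:,2]),len(q))
q=P[:,:,:][195:212,183:186].reshape(-1,3); 
def ray(u,v,z):
    d=c["rotation"]@np.array([(u-c["cx"])/c["fx"],(v-c["cy"])/c["fy"],1]); return c["xyz"]+d*(z-c["xyz"][2])/d[2]
# body top edges subpixel via gradient, green channel
g=c["frame"][...,1].astype(float)
for u in range(172,180,2):
    col=g[186:218,u]; d=np.abs(np.diff(col)); 
    def pk(lo,hi): w=d[lo:hi]; return 186+lo+.5+(w*np.arange(len(w))).sum()/w.sum()
    a,b=pk(1,8),pk(23,30); print(u,round(a,2),round(b,2),ray(u,a,.243)[:2].round(4),ray(u,b,.243)[:2].round(4))
for v in range(194,212,3):
    row=g[v,164:190]; d=np.diff(row); i=8+np.argmin(d[8:20]); w=-d[i-2:i+3]; j=164+i+.5+(w*np.arange(-2,3)).sum()/w.sum()
    i=np.argmax(d[:10]); w=d[max(i-2,0):i+3]; k=164+i+.5+(w*np.arange(-2,3)[-len(w):]).sum()/w.sum()
    print(v,ray(j,v,.243)[:2].round(4),ray(k,v,.243)[:2].round(4))
E
```

```text
lens top 87 yaw tilt 5.9 z tilt 0.6 rms 0.001 x 0.4795 0.524 z 0.1933 0.236 y at(.5015,.218) 0.3245
lens scene 73 yaw tilt 4.2 z tilt -2.6 rms 0.0016 x 0.4765 0.5251 z 0.1965 0.2415 y at(.5015,.218) 0.3254
bodytop z 0.24273326387514005 195
172 190.86 213.17 [0.5261 0.3618] [0.4731 0.3577]
174 190.89 213.18 [0.5261 0.3571] [0.4731 0.353 ]
176 190.55 212.58 [0.5269 0.3524] [0.4745 0.3485]
178 190.07 212.45 [0.5281 0.3478] [0.4749 0.3438]
194 [0.5188 0.3392] [0.5184 0.3697]
197 [0.5025 1.0626] [0.5113 0.3697]
200 [0.5048 0.3109] [0.5041 0.3679]
203 [0.4972 0.3488] [0.497  0.3665]
206 [0.4899 0.3651] [0.4899 0.3665]
209 [0.4832 0.3324] [0.4828 0.3658]
```

Call:
play_rows --steps '[{"ax":0,"ay":0,"az":0.35,"dx":0,"dy":0,"dz":0,"claw":20},{"ax":0,"ay":0,"az":0,"dx":-4,"dy":0,"dz":0,"claw":20},{"ax":0,"ay":0,"az":0,"dx":-7,"dy":0,"dz":0,"claw":20},{"ax":0,"ay":0,"az":0,"dx":-8,"dy":0,"dz":0,"claw":20},{"ax":0,"ay":0,"az":0,"dx":-8,"dy":0.2,"dz":0,"claw":20},{"ax":0,"ay":0,"az":0,"dx":-5,"dy":0,"dz":0,"claw":20},{"ax":0,"ay":0,"az":0,"dx":-3,"dy":0,"dz":0,"claw":20},{"ax":0,"ay":0,"az":0,"dx":0,"dy":0,"dz":0,"claw":20},{"ax":0,"ay":0,"az":0,"dx":0,"dy":0,"dz":0,"claw":20},{"ax":0,"ay":0,"az":0,"dx":0,"dy":0,"dz":0,"claw":20},{"ax":0,"ay":0,"az":0,"dx":0,"dy":0,"dz":0,"claw":20},{"ax":0,"ay":0,"az":0,"dx":0,"dy":0,"dz":0,"claw":20}]'

```text
time_s: 16.8
tcp_pos: [0.519, 0.1767, 0.216]
ee_rot: [[0.112, -0.994, 0.0], [-0.994, -0.112, 0.0], [-0.0, -0.0, -1.0]]
wrist_force: [0.3, 0.5, -1.0]
gripper_width: 0.385
gripper_force: 30.0
```

```bash
sed -i 's/L=np.array(.*; *$/X/; s/L=np.array(\[.5015,.3195,.218\])/L=np.array([.5022,.3225,.2178])/; s/radians(6.8)/radians(6.4)/; s/-88.7/-87.3/g; s/-76.7/-75.3/g; s/T,222,185/T,205,188/; s/Sc,265,138/Sc,258,138/' ov.py; python3 ov.py; python3 -c "
from h import *
rail()"
```

```text
t 16.9 tcp [0.519  0.1768 0.216 ] jig [332.  392.4] yang -173.57 z [-0. -0. -1.] F [ 0.3  0.8 -0.7] w 33.5 gf 30.0 j [ 35.8  15.5 -12.2   0.  -62.2 -29.3]
top 105 x -84.9 y -5.5 17.3 z [-11.2  -9.   -8.   -6.3  -2.5]
 px 217 233 197 206
   -88 10 y -2.0 9.9 z -6.6 -4.6 -1.7
   -81 13 y -4.2 8.3 z -7.2 -3.6 -0.7
   -74 27 y -5.5 17.3 z -11.8 -8.6 -6.2
   -67 26 y -5.2 17.2 z -11.2 -8.1 -5.8
   -60 20 y 0.4 16.0 z -11.2 -8.6 -4.9
   -53 8 y 4.4 14.2 z -11.0 -10.0 -7.2
   -46 1 y 7.1 7.1 z -8.0 -8.0 -8.0
scene 46 x -83.4 y -14.7 19.2 z [-9.1 -7.4 -2.8  1.1  6.4]
 px 267 286 149 157
   -88 1 y 9.1 9.1 z -2.8 -2.8 -2.8
   -81 1 y 11.9 11.9 z -2.4 -2.4 -2.4
   -74 5 y 11.6 18.2 z -4.6 0.2 4.3
   -67 3 y 11.9 16.1 z -4.5 -0.0 6.3
   -60 6 y -6.2 18.0 z -10.4 -0.0 7.6
   -53 3 y -3.7 15.6 z -8.2 -7.1 -3.4
   -46 6 y 1.8 19.2 z -8.1 -2.5 2.4
   -39 9 y 6.0 19.1 z -8.9 -6.9 3.3
   -32 5 y 9.7 17.9 z -7.5 -2.4 0.3
   -25 4 y 12.4 17.7 z -8.0 1.6 2.8
   -18 3 y -14.7 -8.7 z -8.4 -8.2 -7.1
```

View pics/ov.png

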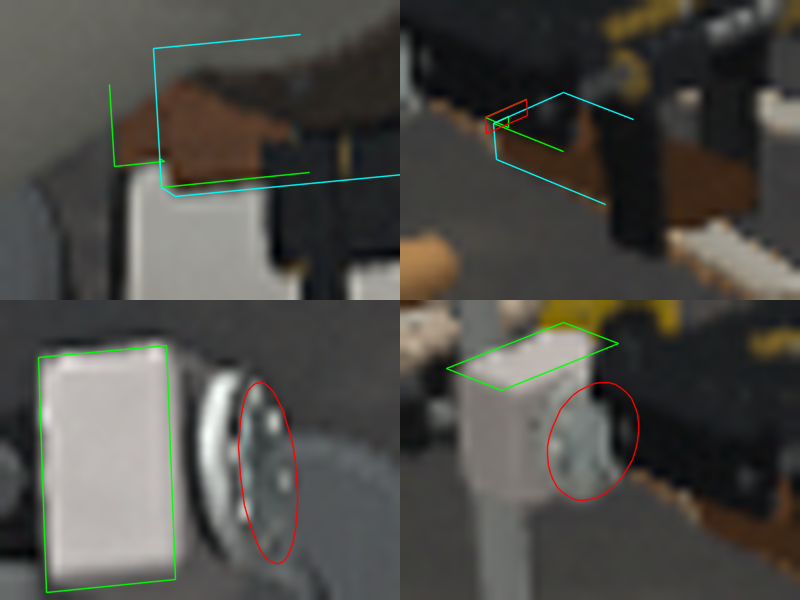

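The overlay shows the tenon and lens matching their predicted outlines to within about 1 px in both views. I'll raise the rail 0.8 mm to match the observed offset, then let it settle.

Call:
play_rows --steps '[{"ax":0,"ay":0,"az":0,"dx":0,"dy":0,"dz":-0.8,"claw":20},{"ax":0,"ay":0,"az":0,"dx":0,"dy":0,"dz":0,"claw":20},{"ax":0,"ay":0,"az":0,"dx":0,"dy":0,"dz":0,"claw":20},{"ax":0,"ay":0,"az":0,"dx":0,"dy":0,"dz":0,"claw":20},{"ax":0,"ay":0,"az":0,"dx":0,"dy":0,"dz":0,"claw":20},{"ax":0,"ay":0,"az":0,"dx":0,"dy":0,"dz":0,"claw":20},{"ax":0,"ay":0,"az":0,"dx":0,"dy":0,"dz":0,"claw":20},{"ax":0,"ay":0,"az":0,"dx":0,"dy":0,"dz":0,"claw":20}]'

```text
time_s: 17.8
tcp_pos: [0.5189, 0.1769, 0.2167]
ee_rot: [[0.112, -0.994, -0.0], [-0.994, -0.112, -0.0], [0.0, 0.0, -1.0]]
wrist_force: [0.1, 0.4, -0.7]
gripper_width: 0.385
gripper_force: 30.0
```

```bash
python3 -c "
from h import *
s=st(); print(np.abs(s['joint_velocities']).max())
print(finish_job())"
```

```text
t 17.8 tcp [0.5189 0.1769 0.2167] jig [332.  392.5] yang -173.56 z [-0. -0. -1.] F [ 0.1  0.4 -0.7] w 33.5 gf 30.0 j [ 35.8  15.5 -12.2  -0.  -62.3 -29.3]
0.0840449514916789
the job is handed in; nothing more can be done
None
```

I opened the clamp to its stop and left it open, took out the rail, and handed the job in at 17.8 s. The rail is held level and steady, with its tenon centred on the lens and about 6 cm from the glass (within a few mm, by my camera measurements).

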